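# Clip the food thermometer back into its rack

## Task

Somebody left the spatula lying on the free place of the thermometer rack. Lay the spatula flat in the steel tray, then press the yellow thermometer sideways into that free place until it is snapped fully home in both spring clips, centred on them, display up and needle pointing the same way as its neighbours. Leave the two clipped thermometers and the things around as they are.

Things in the scene. Friction and masses are not known exactly. Their poses are not given: they have to be found in the camera images.
- rack: Thermometer rack, screwed down: white plate 110 (x) x 200 (y) x 6 mm, two rails along y at x = -36 and +36 mm, 24 mm high, 14 mm wide, carrying a row of three places 65 mm apart along y, each with one upward spring clip per rail (62 mm free between the two). Origin: underside of the plate, centre; x points away from the robot, the way the clipped needles point; y along the row; z up
- place0 (a point): Place at the rack's -y end: where the middle of the handle's axis lies when fully home, 40 mm above the counter; axes as the rack's. Its steel clips (10 mm long) are a funnel 23 mm wide at the lips, 57 mm above the counter, narrowing to 14 mm at 48 mm height, with a saddle at 30 mm. Pressing a handle straight down through both takes about 10 N; past 8 mm above home the jaws pull it in
- place1 (a point): The same for the middle place
- place2 (a point): The same for the place at the rack's +y end
- thermometer: Loose thermometer lying on the counter: round white handle 20 mm thick, x = -56 to +56 mm; boxy yellow head 42 x 30 x 20 mm, x = -97 to -55 mm, display on its +z side; steel needle 4 mm thick to x = +146 mm; 60 to 130 g. Origin: on the handle's axis, mid-handle (10 mm above the counter when lying); x towards the needle, z out of the display
- clipped_red: Same thermometer with a red head, held in one of the places; leave it there
- clipped_blue: Same thermometer with a blue head, held in another place; leave it there
- spatula: Spatula lying flat on the clips of the free place, along it (which place is free differs): black handle 130 (x) x 32 (y) x 14 mm, 14 mm wide neck, orange blade 75 x 56 x 7 mm ending at x = +165 mm; underside flat all along; 100 to 170 g. Origin: underside of the handle, its middle (57 mm above the counter at the start); x towards the blade, z up
- spatula_mid (a point): Point of the spatula's underside at mid-length, 50 mm from the handle's middle towards the blade
- tray: Empty steel tray, fixed: 325 (x) x 176 (y) mm over its rim, 20 mm high, inside 297 x 148 mm, floor 4 mm above the counter. Origin: underside, centre; x along its long side
- timer: White kitchen timer 60 x 75 x 22 mm, bystander; origin: underside, centre
- bowl: Small steel bowl, 110 mm wide, 50 mm high, bystander; origin: underside, centre
- needle_tip (a point): Tip of the loose thermometer's needle, 146 mm from the handle's middle

How it is judged:
On the way, in this order (a step that is already met when the one before it is completed fails the run):
1. the spatula lies flat in the steel tray (x of spatula_mid in the frame of tray between -0.06 and 0.06 m and y of spatula_mid in the frame of tray between -0.07 and 0.07 m and z of each of spatula, spatula_mid in the frame of tray below 0.009 m and angle between spatula's own z axis and vertical below 0.1 rad), for 0.2 s.
2. the yellow thermometer is home in both clips of the free place (((x of thermometer in the frame of place0 between -0.015 and 0.015 m and y of thermometer in the frame of place0 between -0.003 and 0.003 m and z of thermometer in the frame of place0 between -0.003 and 0.003 m and x of needle_tip in the frame of place0 above 0.1 m) or (x of thermometer in the frame of place1 between -0.015 and 0.015 m and y of thermometer in the frame of place1 between -0.003 and 0.003 m and z of thermometer in the frame of place1 between -0.003 and 0.003 m and x of needle_tip in the frame of place1 above 0.1 m) or (x of thermometer in the frame of place2 between -0.015 and 0.015 m and y of thermometer in the frame of place2 between -0.003 and 0.003 m and z of thermometer in the frame of place2 between -0.003 and 0.003 m and x of needle_tip in the frame of place2 above 0.1 m)) and angle between the x axis of thermometer and the x axis of rack, either way round below 0.06 rad and angle between thermometer's own z axis and vertical below 0.35 rad), for 0.2 s.
At the end, for the whole second after the job is handed in: Spatula flat on the tray's floor (within 5 mm, 0.1 rad). Yellow thermometer home in the free place: handle middle within 3 mm in height and across, 15 mm along; 0.06 rad of the rack's x; needle on the others' side; display up within 0.35 rad. Both at rest; clipped ones still home, moved under 12 mm (all of step 1 and all of step 2 and linear speed of each of thermometer, spatula below 0.02 m/s and height (world z) of each of clipped_red, clipped_blue below 0.043 m); the robot touches nothing.
It fails at once if the red thermometer in its clips is pushed more than 12 mm (distance of clipped_red from where it was at the start of the episode above 0.012 m).
It fails at once if the blue thermometer in its clips is pushed more than 12 mm (distance of clipped_blue from where it was at the start of the episode above 0.012 m).
It fails at once if the timer is pushed more than 30 mm (distance of timer from where it was at the start of the episode above 0.03 m).
It fails at once if the bowl is pushed more than 30 mm (distance of bowl from where it was at the start of the episode above 0.03 m).
It also fails if it takes over 46 s, if anything falls off the work surface, if the arm or the gripper's body presses on something with over 40 N, if the wrist force passes 120 N, or if a joint passes its speed limit or range.

## Robot

A 6-joint arm with a two-finger parallel gripper is mounted at the origin on the work surface. World frame = base frame: x ahead of the robot, y to its left, z up, the work surface at z = 0. Lengths are in m, angles in rad, forces in N, time in s.
With the tool pointing down it reaches from about 0.25 to 0.775 m from the base axis. Payload 8.9 kg.
Tool frame: the origin (TCP) lies at the very end of the fingers, on their centre line; the grasp point (between the pads) lies 19 mm behind it; z points along the fingers, y is the line along which they close (so a half turn about z gives the same grasp; the last joint's range is limited). The gripper opens to 85 mm and grips with 20 to 120 N. Pads are 22 mm wide; open, the fingers measure 114 mm over their backs; the gripper's body (76 mm by 85 mm) begins 54 mm behind the grasp point. The pads swing forward as they close: fully open they stand 13 mm farther back than shut.
Start: joints at [-1.427, 0.291, -0.153, 1.127, 0, 1.431], TCP at [0.147, -0.504, 0.207] pointing down, gripper open.
Joint ranges: [-2.52, 2.52], [-0.91, 1.74], [-1.3, 1.37], [-1.96, 2.02], [-1.52, 1.47], [-3.14, 3.14]. Speed limits (rad/s): [2.22, 2.22, 2.79, 3.14, 3.14, 3.14].

## Interface

Orientations are given as [roll, pitch, yaw] about the fixed x, y, z axes, in that order (R = Rz(yaw) Ry(pitch) Rx(roll)).
In Python, from bench import r, optics gives the robot as it stands.
- The arm moves only by the tool drive_tool, never from a script. Its argument "steps" is a list of rows, each a list of 7 numbers: the turn, a rotation vector about the tool's x, y, z in degrees, then the shift along the tool's x, y, z in cm, then the finger opening in cm, from 0 to 8.54. A call has 1 to 8 rows; each row shifts and turns the commanded pose from where the row before left it, along the tool's axes as they then stand; what a row does not reach is not made up. A row lasts 1/12 s, in which the tool goes at most 41.7 mm and 7.16 degrees, less where a joint would pass 70% of its speed; a pose out of reach is approached as far as the arm can. A call with a gripper value outside its range is refused whole. The fingers move at their own pace and stop on an object; "grip_force" is the grip in N (left out, the last holds). Time passes only in rows, so rows that do not move let the fingers close. It gives the time, the measured TCP pose, the force and the opening at its end, in the units of the state.
- r.get_obs(): the state, without advancing time (a new reading comes with each control period).
- optics.capture(name): name is "side" or "top"; returns (picture, depth): 384x512x3 uint8, red, green, blue; 384x512 float32, m along the optical axis (not along the pixel's ray), 0 where there is no reading.
- optics.camera_info(name): a dict with "intrinsics" (3x3 intrinsics, pixels), "T" (4x4, takes a point from camera to world coordinates). Camera axes: x right, y down, z forward; pixel columns grow to the right and rows downward; lengths in m; the calibration is good to about 2 mm. A picture is of the moment at which its call begins. camera_info takes no time and is no camera call.
- r.hand_in(): hands the job in, once; it reports no verdict.
The state is a dict: "time_s": time; "joints": joint angles; "qvel": joint speeds; "joint_torque": joint torques, N m; "position": TCP position; "tcp_rot": TCP orientation; "force": force on the tool from outside, world axes, zero at the start; "wrist_torque": the same for the moment, N m; "width": opening from 0.0 (shut) to 1.0 (fully open).
Only numpy, scipy, OpenCV 4.12 (cv2) and the standard library are available. Lean on these libraries where they do the work, as an engineer would, in place of code of your own. Each camera call takes 0.05 s, during which the arm holds its last target. There are 200 camera calls.

## Working session

There is one attempt and no reset: what is moved stays moved. The work goes in short steps, Python scripts to look and compute and a tool call to move; the robot and the scene stay as the last step left them, time stands still between calls to the robot, and variables do not carry over. Pictures are saved under pics/ and viewed, on a budget of 10 in all, crops included, one or two more only if the job needs it, and the job is handed in when it is done.

Besides the shell and the picture viewer there is one more tool, called after "Call:" by a JSON object that holds its "method" and its "body". drive_tool: Moves the arm, as the interface text tells. Its arguments: {"type":"object","properties":{"steps":{"type":"array"},"grip_force":{"type":"number"}},"required":["steps"]}

```bash
ls; mkdir -p pics
python3 - <<'E'
from bench import r, optics
import cv2,numpy as np
o=r.get_obs(); print({k:np.round(v,3) for k,v in o.items()})
for n in("top","side"):
    p,d=optics.capture(n); cv2.imwrite(f"pics/{n}0.png",p[:,:,::-1]); np.savez(f"{n}0.npz",p=p,d=d)
    c=optics.camera_info(n); print(n,np.round(c["intrinsics"],1).tolist(),np.round(c["T"],3).tolist())
E
```

```text
pics
{'time_s': np.float64(0.0), 'joints': array([-1.427,  0.291, -0.154,  1.127,  0.   ,  1.432]), 'qvel': array([ 0.001,  0.002, -0.   ,  0.001,  0.001, -0.002]), 'joint_torque': array([-2.0000e-03, -5.3714e+01,  3.3137e+01,  1.6000e-02, -0.0000e+00,
        0.0000e+00]), 'position': array([ 0.146, -0.504,  0.206]), 'tcp_rot': array([-3.14 , -0.   ,  0.283]), 'force': array([0.244, 0.594, 0.708]), 'wrist_torque': array([ 0.005, -0.018,  0.031]), 'width': np.float64(0.996)}
top [[429.8, 0.0, 252.1], [0.0, 429.8, 195.8], [0.0, 0.0, 1.0]] [[0.026, -0.993, 0.115, 0.469], [-1.0, -0.027, -0.001, 0.082], [0.004, -0.115, -0.993, 1.298], [0.0, 0.0, 0.0, 1.0]]
side [[423.7, 0.0, 250.5], [0.0, 423.7, 193.0], [0.0, 0.0, 1.0]] [[-0.929, -0.239, 0.284, 0.252], [-0.371, 0.622, -0.69, 0.977], [-0.012, -0.746, -0.666, 0.915], [0.0, 0.0, 0.0, 1.0]]
```

View pics/top0.png

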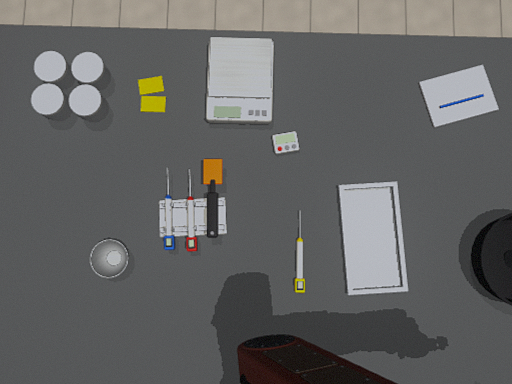

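View pics/side0.png

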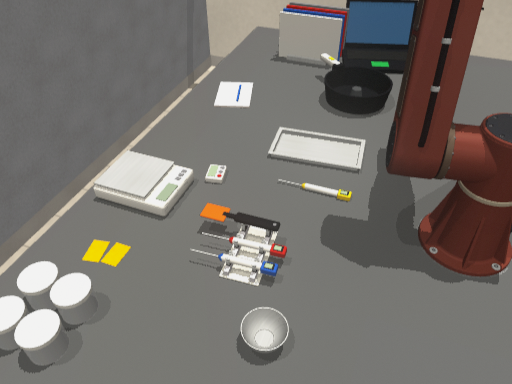

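The top view shows the free place at the rack's right end (-y). The spatula is there, with its handle near (212,212) and blade near (212,172). The yellow thermometer is at (299,255) with its needle up (+x), the tray at (373,238), and blue and red are clipped at columns 169 and 191. The side view agrees. Next I'll measure.

```bash
cat > h.py <<'E'
import cv2,numpy as np
from bench import r, optics
def ray(n,uv,z):
    c=optics.camera_info(n); K,T=c["intrinsics"],c["T"]
    uv=np.atleast_2d(uv).astype(float)
    d=(T[:3,:3]@np.linalg.inv(K)@np.c_[uv,np.ones(len(uv))].T).T
    o=T[:3,3]; return o+d*((z-o[2])/d[:,2])[:,None]
def hsvmask(p,lo,hi,roi):
    h=cv2.cvtColor(p,cv2.COLOR_RGB2HSV); m=cv2.inRange(h,np.array(lo),np.array(hi)); k=np.zeros_like(m)
    x0,y0,x1,y1=roi; k[y0:y1,x0:x1]=m[y0:y1,x0:x1]; return k
def big(m):
    c=max(cv2.findContours(m,cv2.RETR_EXTERNAL,cv2.CHAIN_APPROX_NONE)[0],key=cv2.contourArea)
    f=cv2.drawContours(np.zeros_like(m),[c],-1,255,-1); ys,xs=np.nonzero(f&m); return c,np.c_[xs,ys]
def rect(n,m,z):
    "world centre, long-axis yaw deg, sizes mm"
    c,_=big(m); w=ray(n,c[:,0,:],z)[:,:2]
    (cx,cy),(a,b),t=cv2.minAreaRect((w*1000).astype(np.float32))
    if a<b: a,b,t=b,a,t+90
    return np.round([cx,cy,(t+90)%180-90,a,b],1)
def pca(n,m,z):
    _,q=big(m); w=ray(n,q,z)[:,:2]*1000; c=w.mean(0); u,s,v=np.linalg.svd(w-c,full_matrices=False)
    e=(w-c)@v[0]; return np.round([*c,(np.degrees(np.arctan2(v[0,1],v[0,0]))+90)%180-90,np.ptp(e)],1)
E
python3 - <<'E'
from h import *
d=np.load("top0.npz"); p=d["p"]; D=d["d"]
print("tray",rect("top",hsvmask(p,(0,0,110),(180,60,255),(330,172,415,302)),.02))
print("yhead",rect("top",hsvmask(p,(22,120,120),(35,255,255),(285,275,315,300)),.018))
print("yhandle",rect("top",hsvmask(p,(0,0,150),(180,60,255),(288,230,312,280)),.012),pca("top",hsvmask(p,(0,0,150),(180,60,255),(288,230,312,280)),.012))
print("needle",pca("top",hsvmask(p,(0,0,110),(180,80,255),(290,205,308,236)),.01))
print("blade",rect("top",hsvmask(p,(5,150,120),(18,255,255),(195,150,230,190)),.064))
print("sphandle",rect("top",hsvmask(p,(0,0,0),(180,255,45),(200,180,225,240)),.071))
print("rack",rect("top",hsvmask(p,(0,0,110),(180,40,255),(155,195,230,241)),.01))
for n,lo,hi,roi in(("blue",(100,150,80),(125,255,255),(155,230,180,255)),("red",(0,150,80),(6,255,255),(180,232,200,255))):
    print(n,rect("top",hsvmask(p,lo,hi,roi),.05))
print("redhandle",pca("top",hsvmask(p,(0,0,185),(180,40,255),(187,198,196,236)),.045),pca("top",hsvmask(p,(0,0,185),(180,40,255),(165,198,174,236)),.045))
b=p[140:310,140:420]; cv2.imwrite("pics/crop1.png",cv2.resize(b[:,:,::-1],None,fx=2.85,fy=2.85,interpolation=cv2.INTER_CUBIC))
s=np.load("side0.npz")["p"]
print("S blade",rect("side",hsvmask(s,(5,150,120),(18,255,255),(195,195,235,225)),.064))
print("S tray",rect("side",hsvmask(s,(0,0,110),(180,60,255),(262,122,370,172)),.02))
print("S yhead",rect("side",hsvmask(s,(22,120,120),(35,255,255),(330,180,360,205)),.015))
E
```

```text
tray [ 503.4 -278.6    5.   327.5  179.7]
yhead [357.7 -64.3   0.9  40.5  26.4]
yhandle [430.3 -64.    0.8 105.6  14.9] [430.8 -63.9   0.8 105.6]
needle [540.4 -62.7   0.6  74.9]
blade [681.2 198.6   2.3  71.3  55.1]
sphandle [571.7 195.4   2.2 163.9  28.4]
rack [548.5 288.  -87.1 141.5 116.7]
blue [471.2 317.5   2.9  37.8  28.8]
red [470.  254.    2.4  37.7  28.9]
redhandle [544.3 259.5   3.4 102.6] [546.9 325.4   5.  102.8]
S blade [680.9 208.1   1.5  73.8  56.5]
S tray [ 498.3 -282.2   20.7  415.1  304.4]
S yhead [357.4 -52.9 -86.7  47.2  42.1]
```

View pics/crop1.png

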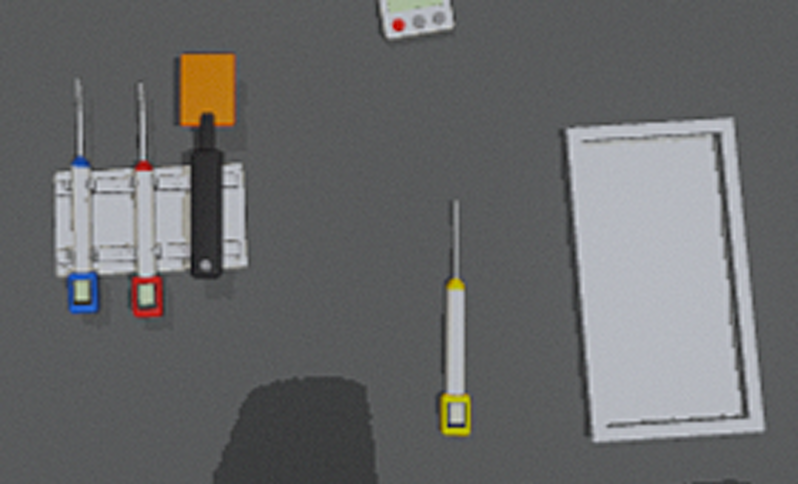

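The crop confirms place0 is free, with the spatula along it, blade to +x. Next come a quick depth check and the first move's numbers.

```bash
cat >> h.py <<'E'
from scipy.spatial.transform import Rotation as Ro
def go(x,y,z,yawdeg,show=True):
    "turn (about tool axes, deg) first, then shift in the new tool axes, cm; from measured pose"
    o=r.get_obs(); R=Ro.from_euler("xyz",o["tcp_rot"]); G=Ro.from_euler("xyz",[180,0,yawdeg],degrees=True)
    print("at",np.round(o["position"],4),np.round(np.degrees(o["tcp_rot"]),2),"t",round(float(o["time_s"]),2),"F",np.round(o["force"],1),"w",round(float(o["width"]),3))
    print("turn",np.round((R.inv()*G).as_rotvec(degrees=True),2),"shift cm",np.round(G.inv().apply(np.array([x,y,z])-o["position"])*100,2))
def cloud(n,D,uv):
    c=optics.camera_info(n); uv=np.atleast_2d(uv); z=D[uv[:,1],uv[:,0]]
    q=(np.linalg.inv(c["intrinsics"])@np.c_[uv,np.ones(len(uv))].T)*z
    return (c["T"][:3,:3]@q).T+c["T"][:3,3]
E
python3 - <<'E'
from h import *
for n,bl,yh in(("top",(195,150,230,190),(285,275,315,300)),("side",(195,195,235,225),(330,180,360,205))):
    d=np.load(n+"0.npz"); 
    for lo,hi,roi in(((5,150,120),(18,255,255),bl),((22,120,120),(35,255,255),yh)):
        _,q=big(hsvmask(d["p"],lo,hi,roi)); c=cloud(n,d["d"],q); print(n,np.round(np.median(c,0),4))
    print("counter", np.round(np.median(cloud(n,d["d"],[(260,200),(261,201),(259,199)]) if n=="top" else cloud(n,d["d"],[(250,120),(251,121),(252,120)]),0),4))
go(.602,.196,.15,2.2)
E
```

```text
top [0.6836 0.2021 0.0631]
top [ 0.3548 -0.0624  0.0193]
counter [ 6.068e-01  5.710e-02 -6.000e-04]
side [0.6834 0.2078 0.0618]
side [ 0.357 -0.046  0.015]
counter [ 0.8023 -0.3833 -0.0028]
at [ 0.1464 -0.5038  0.206 ] [-1.7994e+02 -1.0000e-02  1.6200e+01] t 0.1 F [ 0.2  0.8 -0. ] w 0.998
turn [-0.06 -0.   14.  ] shift cm [ 48.21 -68.18   5.6 ]
```

Call:
{"method": "drive_tool", "body": {"steps": [[0,0,7,0,0,0,6],[0,0,7,0,0,0,6],[0,0,0,2.3,-3.25,0,6],[0,0,0,2.3,-3.25,0,6],[0,0,0,2.3,-3.25,0,6],[0,0,0,2.3,-3.25,0,6],[0,0,0,2.3,-3.25,0,6],[0,0,0,2.3,-3.25,0,6]], "grip_force": 50}}

```text
time_s: 0.77
position: [0.2773, -0.3021, 0.2063]
tcp_rot: [-3.141, 0.0, 0.038]
force: [1.7, -0.2, 0.8]
width: 0.704
```

Call:
{"method": "drive_tool", "body": {"steps": [[0,0,0,2.3,-3.25,0,6],[0,0,0,2.3,-3.25,0,6],[0,0,0,2.3,-3.25,0,6],[0,0,0,2.3,-3.25,0,6],[0,0,0,2.3,-3.25,0,6],[0,0,0,2.3,-3.25,0,6],[0,0,0,2.3,-3.25,0,6],[0,0,0,2.3,-3.25,0,6]]}}

```text
time_s: 1.43
position: [0.4513, -0.035, 0.2065]
tcp_rot: [3.142, 0.0, 0.039]
force: [1.6, -0.6, -0.0]
width: 0.704
```

Call:
{"method": "drive_tool", "body": {"steps": [[0,0,0,2.3,-3.25,0.7,6],[0,0,0,2.3,-3.25,0.7,6],[0,0,0,2.3,-3.25,0.7,6],[0,0,0,2.3,-3.25,0.7,6],[0,0,0,2.3,-3.25,0.7,6],[0,0,0,2.3,-3.25,0.7,6],[0,0,0,2.3,-3.25,0.7,6],[0,0,0,0,0,0,6]]}}

```text
time_s: 2.1
position: [0.6059, 0.1577, 0.1563]
tcp_rot: [-3.101, 0.001, 0.116]
force: [-1.8, 0.6, 0.3]
width: 0.704
```

Run:
```python
from h import *
go(.602,.196,.056,2.2)
p,d=optics.capture("side"); q,_=optics.capture("top")
a=np.hstack([p[150:300,150:350],q[130:280,130:330]]); cv2.imwrite("pics/g1.png",cv2.resize(a[:,:,::-1],None,fx=2,fy=2))
```

```text
at [0.6059 0.1577 0.1563] [-1.777e+02  8.000e-02  6.670e+00] t 2.1 F [-1.8  0.6  0.3] w 0.704
turn [-2.3   0.17  4.46] shift cm [-0.24 -3.84 10.03]
```

View pics/g1.png

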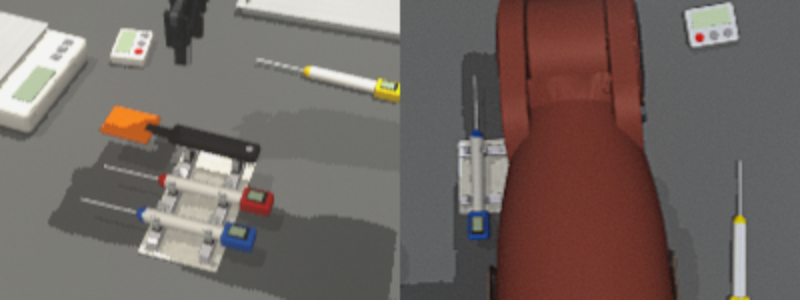

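The side view shows the gripper short of the spatula and slightly tilted. I'll check the joints.

Run:
```python
from h import *
print(np.round(r.get_obs()["joints"],3),np.round(r.get_obs()["qvel"],3))
```

```text
[0.113 0.505 0.043 1.111 0.038 3.141] [-0.02  -0.039 -0.03   0.006 -0.006  0.   ]
```

Joint 6 ran to its limit, so I'll use the half-turned grasp, at a yaw near 182°.

Call:
{"method": "drive_tool", "body": {"steps": [[-2.3,0.1,0,0,0,0,6],[0,0,-7,0,0,0,6],[0,0,-7,0,0,0,6],[0,0,-7,0,0,0,6],[0,0,-7,0,0,0,6],[0,0,-7,0,0,0,6],[0,0,-7,0,0,0,6],[0,0,-7,0,0,0,6]]}}

```text
time_s: 2.87
position: [0.6038, 0.148, 0.1595]
tcp_rot: [-3.14, -0.003, 0.983]
force: [0.4, 0.1, 0.9]
width: 0.707
```

Call:
{"method": "drive_tool", "body": {"steps": [[0,0,-7,0,0,0,6],[0,0,-7,0,0,0,6],[0,0,-7,0,0,0,6],[0,0,-7,0,0,0,6],[0,0,-7,0,0,0,6],[0,0,-7,0,0,0,6],[0,0,-7,0,0,0,6],[0,0,-7,0,0,0,6]]}}

```text
time_s: 3.53
position: [0.6038, 0.148, 0.1595]
tcp_rot: [3.14, -0.003, 1.961]
force: [0.8, 0.0, -0.3]
width: 0.703
```

Call:
{"method": "drive_tool", "body": {"steps": [[0,0,-7,0,0,0,6],[0,0,-7,0,0,0,6],[0,0,-7,0,0,0,6],[0,0,-7,0,0,0,6],[0,0,-7,0,0,0,6],[0,0,-7,0,0,0,6],[0,0,-7,0,0,0,6],[0,0,-7,0,0,0,6]]}}

```text
time_s: 4.2
position: [0.6038, 0.148, 0.1594]
tcp_rot: [3.138, 0.0, 2.938]
force: [-0.8, 0.3, 0.7]
width: 0.702
```

Call:
{"method": "drive_tool", "body": {"steps": [[0,0,-7,0,0,0,6],[0,0,0,0,0,0,6]]}}

```text
time_s: 4.37
position: [0.6039, 0.1481, 0.1594]
tcp_rot: [3.138, 0.001, 3.06]
force: [0.1, 0.6, -0.3]
width: 0.708
```

Run:
```python
from h import *
go(.602,.196,.056,182.2)
```

```text
at [0.6039 0.1481 0.1594] [1.7981e+02 3.0000e-02 1.7532e+02] t 4.37 F [ 0.1  0.6 -0.3] w 0.708
turn [ 0.19  0.04 -6.88] shift cm [1.000e-02 4.790e+00 1.034e+01]
```

Call:
{"method": "drive_tool", "body": {"steps": [[0,0,-6.9,0,0,0,5.5],[0,0,0,0,2.4,0,5.5],[0,0,0,0,2.4,0,5.5],[0,0,0,0,0,3.5,5.5],[0,0,0,0,0,3.4,5.5],[0,0,0,0,0,2,5.5],[0,0,0,0,0,1.4,5.5],[0,0,0,0,0,0,5.5]]}}

```text
time_s: 5.03
position: [0.6002, 0.1963, 0.0531]
tcp_rot: [3.139, -0.004, -3.112]
force: [-0.5, -0.3, -0.2]
width: 0.647
```

Call:
{"method": "drive_tool", "body": {"steps": [[0,0,0,0,0,0,2.5],[0,0,0,0,0,0,2],[0,0,0,0,0,0,2],[0,0,0,0,0,0,2],[0,0,0,0,0,0,2],[0,0,0,0,0,0,2]]}}

```text
time_s: 5.53
position: [0.6034, 0.1973, 0.0567]
tcp_rot: [3.138, 0.002, -3.108]
force: [-0.6, 0.7, -0.7]
width: 0.238
```

Call:
{"method": "drive_tool", "body": {"steps": [[0,0,0,0,0,-1,2],[0,0,0,0,0,-2,2],[0,0,0,0,0,-3,2],[0,0,0,0,0,-3,2],[0,0,0,0,0,0,2]]}}

```text
time_s: 5.95
position: [0.6063, 0.1977, 0.1531]
tcp_rot: [3.136, 0.01, -3.107]
force: [1.1, -0.9, -0.5]
width: 0.238
```

Run:
```python
from h import *
go(.5515,-.2745,.12,185)
p,d=optics.capture("side"); q,D=optics.capture("top")
cv2.imwrite("pics/g2.png",cv2.resize(p[100:300,130:380,::-1],None,fx=2.5,fy=2.5))
_,u=big(hsvmask(p,(5,150,120),(18,255,255),(130,100,330,300))); c=cloud("side",d,u); c=c[(c[:,2]>.02)]
e,v=np.linalg.eigh(np.cov(c.T)); print(np.round(np.median(c,0),3),"normal",np.round(v[:,0],3))
```

```text
at [0.6063 0.1977 0.1531] [ 179.71    0.58 -178.04] t 5.95 F [ 1.1 -0.9 -0.5] w 0.238
turn [ 0.28  0.59 -3.04] shift cm [  9.58 -46.56   3.31]
[0.683 0.209 0.062] normal [ 0.174 -0.662  0.729]
```

View pics/g2.png

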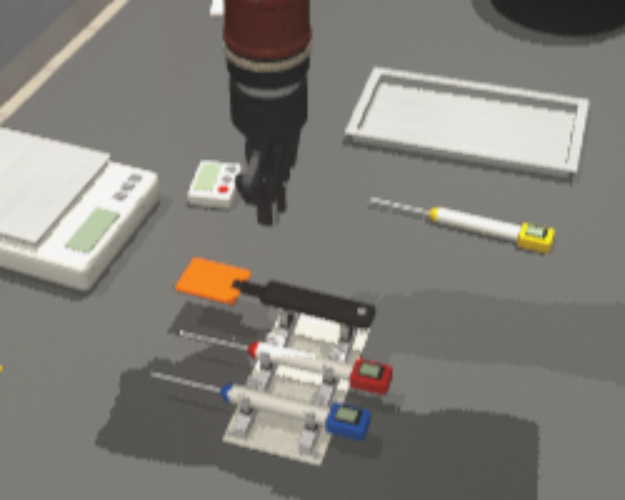

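The spatula is still on the rack: the fingers closed to 20 mm without holding it. I'll find out where they actually went.

Run:
```python
from h import *
def proj(n,X):
    c=optics.camera_info(n); q=np.linalg.inv(c["T"])@np.append(X,1); u=c["intrinsics"]@q[:3]; return np.round(u[:2]/u[2],1)
o=r.get_obs(); P=o["position"]; R=Ro.from_euler("xyz",o["tcp_rot"]).as_matrix()
print("tcp side",proj("side",P),"behind 2cm",proj("side",P-R[:,2]*.02),"pads",proj("side",P+R[:,1]*.01),proj("side",P-R[:,1]*.01))
p,d=optics.capture("side")
# handle (black) points of spatula by depth, side
m=hsvmask(p,(0,0,0),(180,255,60),(220,210,285,235)); _,u=big(m); c=cloud("side",d,u); c=c[(c[:,2]>.05)&(c[:,2]<.09)]
print(len(c),np.round(np.percentile(c,[2,50,98],0),3))
# finger points near the tcp
ys,xs=np.mgrid[130:215,215:265]; c=cloud("side",d,np.c_[xs.ravel(),ys.ravel()]); k=(abs(c-P)<[.05,.06,.08]).all(1)&(c[:,2]>.12)
c=c[k]; print(len(c),np.round(np.percentile(c,[1,50,99],0),3)); lo=c[c[:,2]<np.percentile(c[:,2],8)]; print(np.round(lo.mean(0),3),lo[:,2].min())
print("top handle front/back",np.round(ray("top",[(212.3,191.9),(212.3,236.8)],.071),4))
```

```text
tcp side [240. 194.] behind 2cm [239.8 188.5] pads [238.7 196.4] [241.3 191.7]
422 [[0.493 0.188 0.062]
 [0.561 0.206 0.068]
 [0.644 0.219 0.072]]
178 [[0.59  0.167 0.173]
 [0.597 0.217 0.199]
 [0.614 0.244 0.227]]
[0.6   0.207 0.175] 0.1724304054588066
top handle front/back [[0.619  0.1962 0.071 ]
 [0.4905 0.1914 0.071 ]]
```

The fingertips really sit about 19 mm behind the reported TCP: lowest point 0.172 against 0.153. That explains closing above the handle. I'll go deeper, which is still clear of the rails either way.

Call:
{"method": "drive_tool", "body": {"steps": [[0.3,0.6,0,0,0,0,5.5],[0,0,0,0.4,0,3.5,5.5],[0,0,0,0,0,3.5,5.5],[0,0,0,0,0,2.2,5.5],[0,0,0,0,0,1.2,5.5],[0,0,0,0,0,0.9,5.5],[0,0,0,0,0,0,5.5]]}}

```text
time_s: 6.68
position: [0.596, 0.1962, 0.0304]
tcp_rot: [-3.139, -0.014, -3.107]
force: [-0.9, -0.8, 0.3]
width: 0.648
```

Call:
{"method": "drive_tool", "body": {"steps": [[0,0,0,0,0,0,2.5],[0,0,0,0,0,0,2],[0,0,0,0,0,0,2],[0,0,0,0,0,0,2],[0,0,0,0,0,0,2],[0,0,0,0,0,0,2]]}}

```text
time_s: 7.18
position: [0.5988, 0.1968, 0.034]
tcp_rot: [-3.14, -0.008, -3.107]
force: [0.2, -0.5, 3.4]
width: 0.355
```

Call:
{"method": "drive_tool", "body": {"steps": [[0,0,0,0,0,-0.8,2],[0,0,0,0,0,-1.5,2],[0,0,0,0,0,-2.5,2],[0,0,0,0,0,-3,2],[0,0,0,0,0,-2,2],[0,0,0,0,0,0,2]]}}

```text
time_s: 7.68
position: [0.6012, 0.1973, 0.1361]
tcp_rot: [-3.141, -0.003, -3.107]
force: [0.4, 0.2, -1.4]
width: 0.359
```

Run:
```python
from h import *
go(.5515,-.2745,.13,185)
p,d=optics.capture("side")
cv2.imwrite("pics/g3.png",cv2.resize(p[80:300,130:380,::-1],None,fx=2.5,fy=2.5))
_,u=big(hsvmask(p,(5,150,120),(18,255,255),(130,100,330,300))); c=cloud("side",d,u); print(np.round(np.percentile(c,[5,50,95],0),3))
```

```text
at [0.6012 0.1973 0.1361] [-1.7997e+02 -1.7000e-01 -1.7803e+02] t 7.68 F [ 0.4  0.2 -1.4] w 0.359
turn [-0.03 -0.17 -3.03] shift cm [  9.07 -46.57   0.61]
[[0.651 0.178 0.161]
 [0.686 0.207 0.164]
 [0.719 0.23  0.167]]
```

View pics/g3.png

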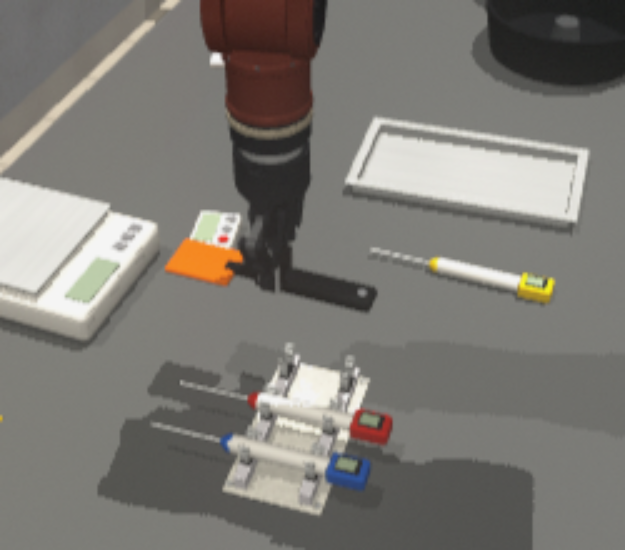

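The picture shows the spatula level in the grip and the free place's clips clear. On to the tray.

Call:
{"method": "drive_tool", "body": {"steps": [[0,0,-3,0,0,0,2],[0,0,0,0.6,-1.94,0,2],[0,0,0,1.2,-3.88,0,2],[0,0,0,1.2,-3.88,0,2],[0,0,0,1.2,-3.88,0,2],[0,0,0,1.2,-3.88,0,2],[0,0,0,1.2,-3.88,0,2],[0,0,0,1.2,-3.88,0,2]]}}

```text
time_s: 8.4
position: [0.5411, -0.0626, 0.1309]
tcp_rot: [-3.141, -0.012, -3.055]
force: [1.0, -0.7, -1.6]
width: 0.355
```

Call:
{"method": "drive_tool", "body": {"steps": [[0,0,0,1.2,-3.88,0,2],[0,0,0,1.2,-3.88,0,2],[0,0,0,1.2,-3.88,0,2],[0,0,0,1.2,-3.88,0,2],[0,0,0,1.2,-3.88,0,2],[0,0,0,0.6,-1.94,0,2],[0,0,0,0,0,0,2],[0,0,0,0,0,0,2]]}}

```text
time_s: 9.07
position: [0.4944, -0.2799, 0.1316]
tcp_rot: [3.141, -0.011, -3.057]
force: [0.1, 0.7, -1.5]
width: 0.358
```

Run:
```python
from h import *
go(.498,-.279,.03,185)
p,d=optics.capture("side")
_,u=big(hsvmask(p,(5,150,120),(18,255,255),(130,60,450,300))); c=cloud("side",d,u); print(np.round(np.percentile(c,[5,50,95],0),3))
# rack: now unobstructed
p,d=optics.capture("top"); np.savez("top1.npz",p=p,d=d); cv2.imwrite("pics/rack.png",cv2.resize(p[150:270,150:300,::-1],None,fx=5,fy=5,interpolation=cv2.INTER_CUBIC))
print("yhandle",pca("top",hsvmask(p,(0,0,150),(180,60,255),(288,230,312,280)),.012))
for x0,x1 in((158,180),(180,203)):
  c=[]
  for row in range(200,236):
    z=d[row,x0:x1]; pass
```

```text
at [ 0.4944 -0.2799  0.1316] [ 179.95   -0.65 -175.18] t 9.07 F [ 0.1  0.7 -1.5] w 0.358
turn [ 0.05 -0.65 -0.18] shift cm [-0.37  0.06 10.16]
[[ 0.546 -0.296  0.154]
 [ 0.58  -0.267  0.158]
 [ 0.614 -0.242  0.161]]
yhandle [426.7 -64.3   1.2 105.6]
```

View pics/rack.png

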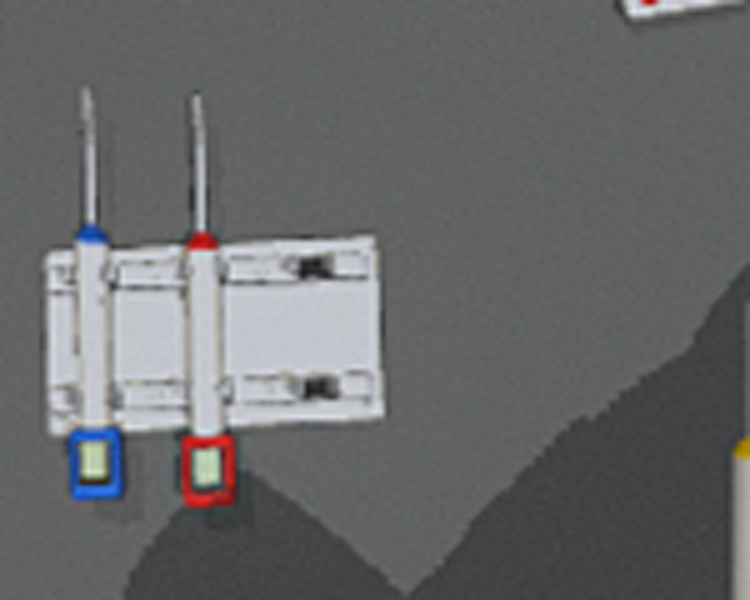

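The top view shows the free place's two clips as dark spots at zoomed (315,267) and (320,387), i.e. about (213,203.4) and (214,227.4) in the full image. Lowering the spatula.

Call:
{"method": "drive_tool", "body": {"steps": [[0,-0.6,-0.2,0,0,0,2],[0,0,0,-0.4,0,3.5,2],[0,0,0,0,0,3.5,2],[0,0,0,0,0,3,2],[0,0,0,0,0,2,2],[0,0,0,0,0,1,2],[0,0,0,0,0,0,2],[0,0,0,0,0,0,2]]}}

```text
time_s: 9.83
position: [0.5001, -0.2788, 0.0035]
tcp_rot: [-3.141, 0.001, -3.05]
force: [0.8, -0.2, -0.2]
width: 0.355
```

Call:
{"method": "drive_tool", "body": {"steps": [[0,0,0,0,0,0.5,2],[0,0,0,0,0,0.3,2],[0,0,0,0,0,0,2]]}}

```text
time_s: 10.08
position: [0.5001, -0.2794, -0.0046]
tcp_rot: [-3.14, 0.002, -3.051]
force: [0.5, 0.9, -2.3]
width: 0.363
```

Call:
{"method": "drive_tool", "body": {"steps": [[0,0,0,0,0,0.4,2],[0,0,0,0,0,0.3,2],[0,0,0,0,0,0,2]]}}

```text
time_s: 10.33
position: [0.4995, -0.2791, -0.0125]
tcp_rot: [-3.141, 0.0, -3.052]
force: [-0.1, 0.1, -1.8]
width: 0.355
```

Call:
{"method": "drive_tool", "body": {"steps": [[0,0,0,0,0,0.2,2],[0,0,0,0,0,0.2,2],[0,0,0,0,0,0,2]]}}

```text
time_s: 10.58
position: [0.4996, -0.2792, -0.0164]
tcp_rot: [-3.141, 0.001, -3.052]
force: [0.4, -0.1, -1.0]
width: 0.359
```

Call:
{"method": "drive_tool", "body": {"steps": [[0,0,0,0,0,0.2,2],[0,0,0,0,0,0.1,2],[0,0,0,0,0,0,2]]}}

```text
time_s: 10.83
position: [0.5, -0.2794, -0.0182]
tcp_rot: [-3.14, 0.001, -3.051]
force: [-1.5, 2.1, 9.1]
width: 0.358
```

Contact at 9 N, which fits the spatula on the floor. Release and lift.

Call:
{"method": "drive_tool", "body": {"steps": [[0,0,0,0,0,-0.1,4],[0,0,0,0,0,0,5.5],[0,0,0,0,0,0,5.5],[0,0,0,0,0,0,5.5],[0,0,0,0,0,-1.5,5.5],[0,0,0,0,0,-3,5.5],[0,0,0,0,0,-4,5.5],[0,0,0,0,0,-1.5,5.5]]}}

```text
time_s: 11.5
position: [0.5013, -0.2803, 0.0862]
tcp_rot: [-3.137, 0.004, -3.051]
force: [0.8, -1.2, 1.1]
width: 0.646
```

Run:
```python
from h import *
go(.432,-.064,.03,181)
p,d=optics.capture("side")
c0=optics.camera_info("side")
_,u=big(hsvmask(p,(5,150,120),(18,255,255),(130,60,450,300))); c=cloud("side",d,u); print("blade",np.round(np.percentile(c,[5,50,95],0),3))
d=np.load("top1.npz"); p,D=d["p"],d["d"]
for roi in((206,198,220,208),(206,222,221,232)):
    m=hsvmask(p,(0,0,0),(180,255,90),roi); _,u=big(m); print("clip",len(u),np.round(ray("top",u,.045).mean(0),4),np.round(u.mean(0),1))
print("rack",rect("top",hsvmask(p,(0,0,110),(180,40,255),(155,195,230,241)),.006))
print("yhead",rect("top",hsvmask(p,(22,120,120),(35,255,255),(285,275,315,300)),.018))
for n,lo,hi,roi in(("blue",(100,150,80),(125,255,255),(155,230,180,255)),("red",(0,150,80),(6,255,255),(180,232,200,255))):
    print(n,rect("top",hsvmask(p,lo,hi,roi),.05))
```

```text
at [ 0.5013 -0.2803  0.0862] [-179.76    0.25 -174.83] t 11.5 F [ 0.8 -1.2  1.1] w 0.646
turn [-0.23  0.26  4.16] shift cm [ 6.55 21.75  5.62]
blade [[ 0.551 -0.293  0.005]
 [ 0.583 -0.266  0.008]
 [ 0.615 -0.242  0.011]]
clip 20 [0.5881 0.1968 0.045 ] [212.5 203.4]
clip 19 [0.5183 0.1918 0.045 ] [213.3 227.4]
rack [550.8 260.6 -86.6 203.4 117.1]
yhead [357.7 -64.3   0.9  40.5  26.4]
blue [471.2 317.5   2.9  37.8  28.8]
red [470.  254.    2.4  37.6  28.9]
```

The spatula is flat in the tray, with the blade top near 0.008. Next, the thermometer.

Call:
{"method": "drive_tool", "body": {"steps": [[-0.2,0.2,4.2,0,0,0,4],[0,0,0,1.1,3.63,0,4],[0,0,0,1.1,3.63,0,4],[0,0,0,1.1,3.63,0,4],[0,0,0,1.1,3.63,1,4],[0,0,0,1.1,3.63,2,4],[0,0,0,1.1,3.63,2.5,4],[0,0,0,0,0,0,4]]}}

```text
time_s: 12.22
position: [0.4248, -0.0605, 0.0269]
tcp_rot: [3.135, -0.011, -3.121]
force: [-1.7, 0.5, -0.3]
width: 0.467
```

Run:
```python
from h import *
go(.432,-.064,-.014,181)
```

```text
at [ 0.4248 -0.0605  0.0269] [ 179.61   -0.62 -178.84] t 12.22 F [-1.7  0.5 -0.3] w 0.467
turn [ 0.39 -0.62  0.16] shift cm [-0.71 -0.36  4.09]
```

Call:
{"method": "drive_tool", "body": {"steps": [[0,0,0,0,0,0,4],[0,0,0,-0.5,-0.2,0,4],[0,0,0,0,0,1.5,4],[0,0,0,0,0,1.3,4],[0,0,0,0,0,1,4],[0,0,0,0,0,0,4],[0,0,0,0,0,0,4]]}}

```text
time_s: 12.8
position: [0.437, -0.0694, -0.0075]
tcp_rot: [3.14, -0.002, -3.126]
force: [0.2, -0.1, 0.2]
width: 0.468
```

Call:
{"method": "drive_tool", "body": {"steps": [[0,0,0,0.4,0.5,0,4],[0,0,0,0,0,0.4,4],[0,0,0,0,0,0.3,4],[0,0,0,0,0,0,4],[0,0,0,0,0,0,4]]}}

```text
time_s: 13.22
position: [0.4321, -0.0633, -0.0146]
tcp_rot: [3.139, -0.002, -3.125]
force: [0.7, 1.0, -0.9]
width: 0.462
```

Call:
{"method": "drive_tool", "body": {"steps": [[0,0,0,0,0,0,2.4],[0,0,0,0,0,0,1],[0,0,0,0,0,0,1],[0,0,0,0,0,0,1],[0,0,0,0,0,0,1]], "grip_force": 90}}

```text
time_s: 13.63
position: [0.4322, -0.0633, -0.014]
tcp_rot: [3.139, -0.002, -3.125]
force: [-2.5, 1.4, 12.7]
width: 0.177
```

Call:
{"method": "drive_tool", "body": {"steps": [[0,0,0,0,0,-1,1],[0,0,0,0,0,-2.5,1],[0,0,0,0,0,-3.5,1],[0,0,0,0,0,-3.5,1],[0,0,0,0,0,-2.5,1],[0,0,0,0,0,0,1],[0,0,0,0,0,0,1]]}}

```text
time_s: 14.22
position: [0.4335, -0.0639, 0.1164]
tcp_rot: [3.14, 0.0, -3.125]
force: [-0.3, 0.1, -2.0]
width: 0.18
```

Run:
```python
from h import *
go(.5535,.1955,.13,183.2)
p,d=optics.capture("side")
cv2.imwrite("pics/g4.png",cv2.resize(p[90:290,220:420,::-1],None,fx=3,fy=3))
m=hsvmask(p,(22,120,120),(35,255,255),(230,60,420,260))
n,l,s,c=cv2.connectedComponentsWithStats(m)
for i in range(1,n):
    if s[i,4]>8:
        ys,xs=np.nonzero(l==i); q=cloud("side",d,np.c_[xs,ys]); print(s[i].tolist(),np.round(np.percentile(q,[10,50,90],0),3).tolist())
```

```text
at [ 0.4335 -0.0639  0.1164] [ 1.7993e+02  2.0000e-02 -1.7903e+02] t 14.22 F [-0.3  0.1 -2. ] w 0.18
turn [ 0.07  0.02 -2.23] shift cm [-13.43  25.23  -1.36]
[304, 150, 4, 5, 13] [[0.489, -0.06, 0.138], [0.492, -0.055, 0.144], [0.498, -0.051, 0.149]]
[342, 156, 16, 13, 110] [[0.341, -0.066, 0.135], [0.358, -0.047, 0.145], [0.376, -0.044, 0.149]]
```

View pics/g4.png

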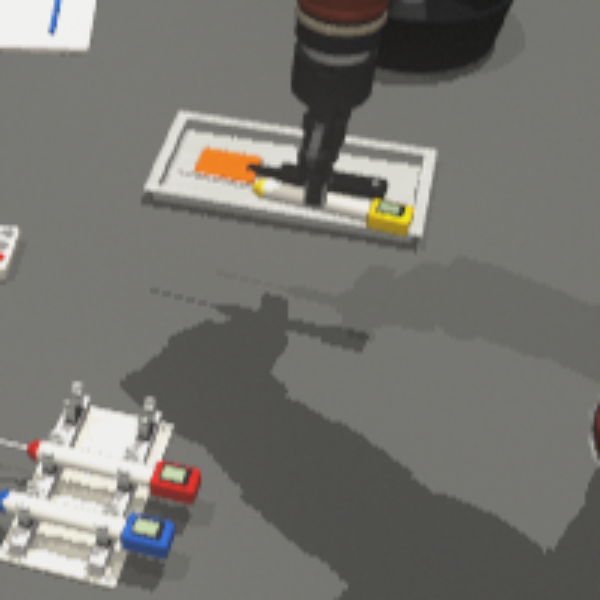

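The picture shows the thermometer held level with its display up, and the spatula in the tray. But the grip closed to only 15 mm on a 20 mm handle with 12.7 N upward, so the fingertips seem to hold it above its axis. I'll set it down and regrip 8 mm deeper.

Call:
{"method": "drive_tool", "body": {"steps": [[0,0,0,0,0,3,1],[0,0,0,0,0,3.5,1],[0,0,0,0,0,3,1],[0,0,0,0,0,2,1],[0,0,0,0,0,1,1],[0,0,0,0,0,0.4,1],[0,0,0,0,0,0,1],[0,0,0,0,0,0,1]]}}

```text
time_s: 14.93
position: [0.4286, -0.0623, -0.0141]
tcp_rot: [3.138, -0.008, -3.125]
force: [-11.7, 3.9, 29.4]
width: 0.173
```

Call:
{"method": "drive_tool", "body": {"steps": [[0,0,0,0,0,-0.2,3],[0,0,0,0,0,0,4],[0,0,0,0,0,0,4],[0,0,0,0,0,0,4],[0,0,0,0,0,0.4,4],[0,0,0,0,0,0.3,4],[0,0,0,0,0,0,4]]}}

```text
time_s: 15.52
position: [0.4314, -0.0631, -0.0195]
tcp_rot: [3.139, -0.004, -3.125]
force: [-0.9, 0.2, 0.7]
width: 0.468
```

Run:
```python
from h import *
go(.432,-.064,-.022,181)
p,d=optics.capture("side")
cv2.imwrite("pics/g5.png",cv2.resize(p[140:240,250:400,::-1],None,fx=4,fy=4))
```

```text
at [ 0.4314 -0.0631 -0.0195] [ 179.84   -0.22 -179.04] t 15.52 F [-0.9  0.2  0.7] w 0.468
turn [ 0.16 -0.22 -0.04] shift cm [-0.06 -0.09  0.25]
```

View pics/g5.png

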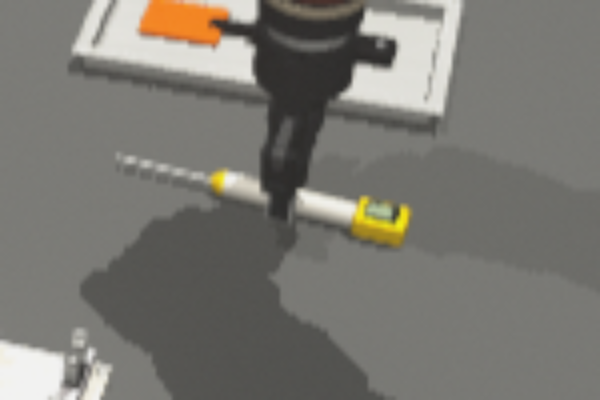

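The fingertip now sits lower, just above its shadow on the counter, with the handle still between the fingers near its middle. Going 3 mm lower, then closing.

Call:
{"method": "drive_tool", "body": {"steps": [[0,0,0,0,0,0.3,3.5],[0,0,0,0,0,0,3],[0,0,0,0,0,0,2.2],[0,0,0,0,0,0,1.4],[0,0,0,0,0,0,1.4],[0,0,0,0,0,0,1.4],[0,0,0,0,0,0,1.4]]}}

```text
time_s: 16.15
position: [0.4321, -0.0633, -0.0214]
tcp_rot: [3.139, -0.002, -3.125]
force: [-2.4, 0.2, 5.3]
width: 0.191
```

Call:
{"method": "drive_tool", "body": {"steps": [[0,0,0,0,0,-1,1],[0,0,0,0,0,-2,1],[0,0,0,0,0,-3,1],[0,0,0,0,0,-3,1],[0,0,0,0,0,-2,1],[0,0,0,0,0,0,1],[0,0,0,0,0,0,1]]}}

```text
time_s: 16.73
position: [0.4332, -0.0638, 0.089]
tcp_rot: [3.14, -0.0, -3.125]
force: [0.1, -0.0, -1.8]
width: 0.196
```

```bash
cat > yel.py <<'E'
from h import *
def yel():
    p,d=optics.capture("side")
    m=hsvmask(p,(22,120,120),(35,255,255),(170,60,420,290)); n,l,s,c=cv2.connectedComponentsWithStats(m)
    for i in range(1,n):
        if s[i,4]>8:
            ys,xs=np.nonzero(l==i); q=cloud("side",d,np.c_[xs,ys]); print(s[i].tolist(),np.round(np.percentile(q,[10,50,90],0),3).tolist())
    return p,d
E
python3 - <<'E'
from yel import *
go(.5535,.1955,.08,183.2); yel()
E
```

```text
at [ 0.4332 -0.0638  0.089 ] [ 1.7991e+02 -1.0000e-02 -1.7903e+02] t 16.73 F [ 0.1 -0.  -1.8] w 0.196
turn [ 0.09 -0.01 -2.23] shift cm [-13.46  25.22   0.9 ]
[305, 156, 4, 5, 14] [[0.486, -0.058, 0.121], [0.489, -0.055, 0.124], [0.493, -0.051, 0.128]]
[342, 162, 16, 12, 109] [[0.338, -0.062, 0.114], [0.355, -0.048, 0.125], [0.373, -0.044, 0.13]]
```

Call:
{"method": "drive_tool", "body": {"steps": [[0,0,-2.2,0,0,0,1],[0,0,0,-1,1.8,0,1],[0,0,0,-2,3.7,0,1],[0,0,0,-2,3.7,0,1],[0,0,0,-2,3.7,0,1],[0,0,0,-2,3.7,0,1],[0,0,0,-2,3.7,0,1],[0,0,0,-1.7,3.1,0,1]]}}

```text
time_s: 17.45
position: [0.5449, 0.1779, 0.0865]
tcp_rot: [3.139, -0.005, -3.086]
force: [0.5, -0.7, -1.4]
width: 0.195
```

Call:
{"method": "drive_tool", "body": {"steps": [[0,0,0,-1,1.8,0,1],[0,0,0,0,0,0,1],[0,0,0,0,0,0,1],[0,0,0,0,0,0,1]]}}

```text
time_s: 17.78
position: [0.5529, 0.1932, 0.0869]
tcp_rot: [3.14, -0.006, -3.086]
force: [-0.9, -0.8, -1.6]
width: 0.195
```

Run:
```python
from yel import *
go(.5555,.1955,.045,183.2); p,d=yel()
cv2.imwrite("pics/g6.png",cv2.resize(p[170:300,180:310,::-1],None,fx=4.5,fy=4.5))
def comp(lo,hi,roi):
    _,u=big(hsvmask(p,lo,hi,roi)); c=cloud("side",d,u); return np.round(np.median(c,0),4)
print("red",comp((0,150,80),(6,255,255),(260,235,300,262)),"blue",comp((100,150,80),(125,255,255),(250,250,290,285)))
```

```text
at [0.5529 0.1932 0.0869] [ 179.91   -0.32 -176.83] t 17.78 F [-0.9 -0.8 -1.6] w 0.195
turn [ 0.09 -0.32 -0.03] shift cm [-0.27  0.21  4.19]
[236, 199, 5, 7, 18] [[0.606, 0.071, -0.003], [0.61, 0.203, 0.121], [0.665, 0.208, 0.124]]
[277, 206, 17, 14, 134] [[0.457, 0.187, 0.113], [0.474, 0.205, 0.124], [0.493, 0.209, 0.128]]
red [0.4663 0.2717 0.0471] blue [0.4687 0.3372 0.0476]
```

View pics/g6.png

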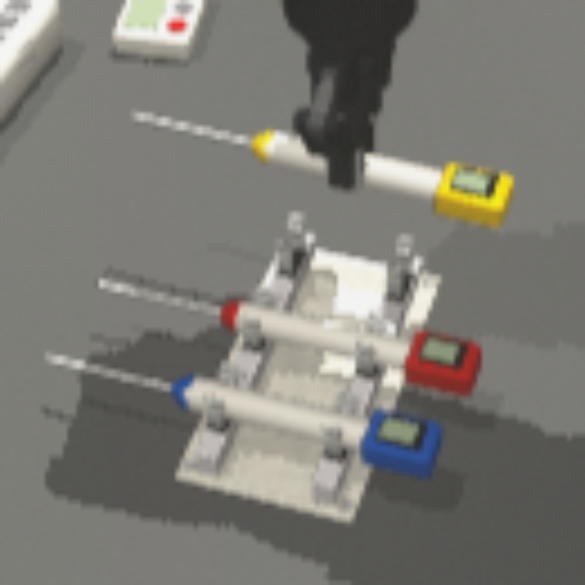

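The view shows the yellow thermometer above the free clips, level, display up and needle the same way as its neighbours. Extrapolating from red and blue, it needs to go about +1.5 mm in y.

Call:
{"method": "drive_tool", "body": {"steps": [[0,-0.3,0,0,0,0,1],[0,0,0,-0.15,0.15,0,1],[0,0,0,0,0,1.8,1],[0,0,0,0,0,1.8,1],[0,0,0,0,0,1,1],[0,0,0,0,0,0,1],[0,0,0,0,0,0,1],[0,0,0,0,0,0,1]]}}

```text
time_s: 18.5
position: [0.5565, 0.1955, 0.0435]
tcp_rot: [3.139, 0.004, -3.087]
force: [0.6, 0.0, -1.0]
width: 0.195
```

Call:
{"method": "drive_tool", "body": {"steps": [[0,0,0,0,0,0.8,1],[0,0,0,0,0,0.5,1],[0,0,0,0,0,0.2,1],[0,0,0,0,0,0,1]]}}

```text
time_s: 18.83
position: [0.5555, 0.1959, 0.0271]
tcp_rot: [3.139, 0.002, -3.086]
force: [-0.5, 2.2, -1.5]
width: 0.194
```

Call:
{"method": "drive_tool", "body": {"steps": [[0,0,0,0,0,0.3,1],[0,0,0,0,0,0.3,1],[0,0,0,0,0,0,1]]}}

```text
time_s: 19.08
position: [0.557, 0.1967, 0.0221]
tcp_rot: [3.137, 0.005, -3.086]
force: [1.2, 4.3, 2.5]
width: 0.194
```

Call:
{"method": "drive_tool", "body": {"steps": [[0,0,0,0,0.15,0.3,1],[0,0,0,0,0,0.3,1],[0,0,0,0,0,0,1]]}}

```text
time_s: 19.33
position: [0.5568, 0.1971, 0.0157]
tcp_rot: [3.139, 0.004, -3.086]
force: [3.1, 1.3, -3.1]
width: 0.194
```

Call:
{"method": "drive_tool", "body": {"steps": [[0,0,0,0,0,0.3,1],[0,0,0,0,0,0.3,1],[0,0,0,0,0,0,1]]}}

```text
time_s: 19.58
position: [0.5553, 0.197, 0.0087]
tcp_rot: [3.139, 0.001, -3.086]
force: [1.5, 1.0, -6.3]
width: 0.197
```

The jaws are pulling it in. I'll press a touch further.

Call:
{"method": "drive_tool", "body": {"steps": [[0,0,0,0,0,0.2,1],[0,0,0,0,0,0.1,1],[0,0,0,0,0,0,1],[0,0,0,0,0,0,1]]}}

```text
time_s: 19.92
position: [0.5554, 0.197, 0.0083]
tcp_rot: [3.139, 0.003, -3.086]
force: [-7.7, -1.5, 22.1]
width: 0.193
```

It has bottomed out: 22 N upward and no further travel. Release and lift.

Call:
{"method": "drive_tool", "body": {"steps": [[0,0,0,0,0,-0.25,2],[0,0,0,0,0,0,3.6],[0,0,0,0,0,0,3.6],[0,0,0,0,0,0,3.6],[0,0,0,0,0,-1,3.6],[0,0,0,0,0,-2,3.6],[0,0,0,0,0,-3,3.6],[0,0,0,0,0,-3,3.6]]}}

```text
time_s: 20.58
position: [0.5549, 0.1966, 0.1]
tcp_rot: [3.14, 0.001, -3.087]
force: [0.4, 0.5, 0.2]
width: 0.418
```

Call:
{"method": "drive_tool", "body": {"steps": [[0,0,0,1,-3,-2,3.6],[0,0,0,1,-3.5,-1,3.6],[0,0,0,1,-3.8,0,3.6],[0,0,0,1,-3.8,0,3.6],[0,0,0,1,-3.8,0,3.6],[0,0,0,1,-2,0,3.6],[0,0,0,0,0,0,3.6],[0,0,0,0,0,0,3.6]]}}

```text
time_s: 21.25
position: [0.5065, -0.0062, 0.1291]
tcp_rot: [3.139, 0.003, -3.089]
force: [-0.2, 0.3, 0.8]
width: 0.424
```

Run:
```python
from yel import *
go(.5,0,.2,183); p,d=yel()
def comp(n,p,d,lo,hi,roi):
    _,u=big(hsvmask(p,lo,hi,roi)); return np.round(np.median(cloud(n,d,u),0),4)
print("red",comp("side",p,d,(0,150,80),(6,255,255),(260,235,300,262)),"blue",comp("side",p,d,(100,150,80),(125,255,255),(250,250,290,285)),"blade",comp("side",p,d,(5,150,120),(18,255,255),(170,60,450,230)))
q,D=optics.capture("top")
for n,lo,hi,roi in(("yel",(22,120,120),(35,255,255),(200,230,230,260)),("blue",(100,150,80),(125,255,255),(155,230,180,255)),("red",(0,150,80),(6,255,255),(180,232,200,255))):
    try: print(n,rect("top",hsvmask(q,lo,hi,roi),.05))
    except Exception as e: print(n,e)
a=np.hstack([cv2.resize(p[110:290,170:370],(400,360)),cv2.resize(q[150:330,150:350],(400,360))]); cv2.imwrite("pics/g7.png",a[:,:,::-1])
```

```text
at [ 0.5065 -0.0062  0.1291] [ 179.86    0.18 -176.99] t 21.25 F [-0.2  0.3  0.8] w 0.424
turn [0.14 0.18 0.01] shift cm [ 0.62  0.66 -7.09]
[235, 220, 5, 7, 21] [[0.606, 0.163, 0.0], [0.612, 0.208, 0.043], [0.629, 0.214, 0.048]]
[275, 226, 16, 14, 123] [[0.46, 0.189, 0.035], [0.476, 0.207, 0.047], [0.495, 0.211, 0.05]]
red [0.4657 0.2717 0.0467] blue [0.466  0.3356 0.0475] blade [ 0.6136 -0.258   0.0073]
yel [478.8 189.4   2.2  40.2  26. ]
blue [471.2 317.5   2.9  37.8  28.8]
red [468.7 254.    2.4  40.3  28.9]
```

View pics/g7.png

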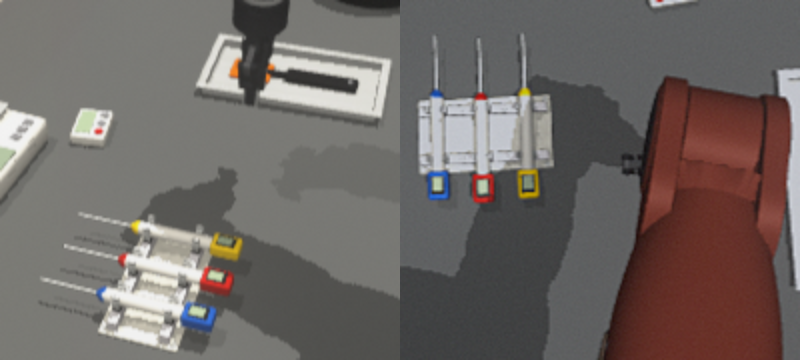

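The yellow thermometer sits parallel to its neighbours, with its head at the same height (0.047) and 64.6 mm from red in the row. The spatula lies in the tray and the gripper is clear of everything. Handing in.

```bash
python3 -c "
from bench import r
print(r.hand_in(), r.get_obs()['time_s'])"
```

```text
the job is handed in; nothing more can be done
the job is handed in; nothing more can be done
```

I laid the spatula flat in the steel tray and pressed the yellow thermometer into the free place at the rack's -y end. I handed in at about 21 s; no verdict came back.

**Last checks**
- **Thermometer:** its head is at the same height as red and blue (0.047 m in the side view). It is about 65 mm from red along the row, parallel within about 1°, with display up and needle the same way. It reached its stop at 22 N, at the height expected for fully home. Its position along the place is within about 6 mm of my estimates.
- **Spatula:** its blade top was at about 0.008 m just after release, which fits it lying flat on the tray floor. In the final picture it still lies in the tray, partly hidden by the gripper.
- **Red and blue:** no real movement. The top view put blue unchanged and red within 1.3 mm; the side view showed up to 3 mm, about its noise.
- **Timer and bowl:** I did not measure them; the robot's path stayed clear of both.

**What went wrong or disagreed**
- **Joint limit:** joint 6 hit its limit on the first approach, so I turned the gripper half round.
- **First spatula grasp:** it closed above the handle, because the fingertips sat about 2 cm higher than the reported tool point.
- **First thermometer grip:** it was too shallow, so I set the thermometer down (29 N) and gripped it deeper.
- **Side camera:** it reads about 7–10 mm too far in y compared with the top camera and the arm, so I used it only for heights and comparisons.

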